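# Bleed a sample cylinder through its lock-nut valve

## Task

Bleed the sample cylinder with the red band: unscrew the knurled lock nut of its slanted valve all the way up to its stop, then press the freed valve pin gently but fully in by its black cap, keep it in for a good second and let it spring back out. Leave the nut unscrewed, and leave the blue-banded cylinder's valve and everything else on the bench as they are.

Things in the scene. Friction and masses are not known exactly. Their poses are not given: they have to be found in the camera images.
- bleed_red: Red-banded sample cylinder, the one to be bled. Bolted foot plate 120 x 110 x 12 mm; origin: centre of its underside. On it a 72 mm thick steel cylinder leans 0.4 rad from vertical to the plate's own -x side, roughly to the robot; on the same axis a 27 mm neck (about 25 mm clear below the nut), the brass nut and the pin, whose top is some 200 mm above the table.
- nut_red_mid (a point): Middle of that cylinder's knurled brass lock nut, on its axis: 46 mm diameter, 24 mm high (12 mm to either side of this point). z = valve axis, outwards; x, y turn with the nut. Threaded on the pin: unscrewing (counter-clockwise seen from outside, positive about z) lifts it 2 mm per rad along z. About 0.1 N m turns it; it stays where it is left.
- nut_red (a joint): Angle of that nut, rad: 0 = screwed down on the neck, locking the pin; grows when unscrewed; 3.6 = upper stop (7.2 mm up). Starts nearly tight (0 to 0.4). The nut props on the neck, so the pin can go in only as far as the nut has climbed.
- cap_red: Black cap, 15 mm diameter, on the tip of that cylinder's valve pin (pin 12 mm thick). Origin: centre of its flat top face; z = valve axis, outwards. It stands 22 mm above the nut's top face when the nut is tight, 15 mm when the nut is at its upper stop. The nut moves with the pin. Do not push it with more than some 40 N.
- pin_red (a joint): How far that valve pin is pressed in along its axis, m: 0 = out, 0.006 = fully in, at a hard stop. A spring returns it: about 4 N starts it, about 10 N brings it fully in.
- bleed_blue: Blue-banded sample cylinder, already bled, to be left alone. Bolted foot plate 120 x 110 x 12 mm; origin: centre of its underside. On it a 72 mm thick steel cylinder leans 0.4 rad from vertical to the plate's own -x side, roughly to the robot; on the same axis a 27 mm neck (about 25 mm clear below the nut), the brass nut and the pin, whose top is some 200 mm above the table.
- nut_blue_mid (a point): Middle of that cylinder's knurled brass lock nut, on its axis: 46 mm diameter, 24 mm high (12 mm to either side of this point). z = valve axis, outwards; x, y turn with the nut. Threaded on the pin: unscrewing (counter-clockwise seen from outside, positive about z) lifts it 2 mm per rad along z. About 0.1 N m turns it; it stays where it is left.
- nut_blue (a joint): Angle of that nut, rad: 0 = screwed down on the neck, locking the pin; grows when unscrewed; 3.6 = upper stop (7.2 mm up). Starts nearly tight (0 to 0.4). The nut props on the neck, so the pin can go in only as far as the nut has climbed.
- cap_blue: Black cap, 15 mm diameter, on the tip of that cylinder's valve pin (pin 12 mm thick). Origin: centre of its flat top face; z = valve axis, outwards. It stands 22 mm above the nut's top face when the nut is tight, 15 mm when the nut is at its upper stop. The nut moves with the pin. Do not push it with more than some 40 N.
- pin_blue (a joint): How far that valve pin is pressed in along its axis, m: 0 = out, 0.006 = fully in, at a hard stop. A spring returns it: about 4 N starts it, about 10 N brings it fully in.
- dish: White porcelain bowl, 90 mm across, 45 mm high, loose. Origin: centre of its underside. A bystander.
- amber_a: Amber glass sample bottle with red cap, 54 mm diameter, 105 mm high, loose, standing beyond the two cylinders. Origin: centre of its underside. A bystander.
- amber_b: Like amber_a, on the left. Origin: centre of its underside. A bystander.
- amber_c: Like amber_a, on the left. Origin: centre of its underside. A bystander.
- washer: White plastic wash bottle with red cap, 88 mm diameter, 175 mm high with its spout, loose, on the right. Origin: centre of its underside. A bystander.
- cylinder_g: Clear measuring cylinder, 30 mm thick, 164 mm high, with a 72 mm foot, loose, on the right. Origin: centre of its underside. A bystander.
- spanner: Steel spanner, 180 mm, lying flat on the right, loose. Origin: centre of its underside. A bystander.
- calculator: Black pocket calculator, 140 x 80 x 12 mm, lying flat, loose. Origin: centre of its underside. A bystander.
Mind the look-alikes: they are no part of the job. What is shaped like the bleed_red but green is not meant.

How it is judged:
By the outcome, as a careful person would: the job done as asked, in the order asked, and still so for the second after the job is handed in, with the robot touching nothing.
It also fails if it takes over 72 s, if anything falls off the work surface, if the arm or the gripper's body presses on something with over 40 N, if the wrist force passes 120 N, or if a joint passes its speed limit or range.

## Robot

A 7-joint arm with a two-finger parallel gripper is mounted at the origin on the work surface. World frame = base frame: x ahead of the robot, y to its left, z up, the work surface at z = 0. Lengths are in m, angles in rad, forces in N, time in s.
With the tool pointing down it reaches from about 0.35 to 0.9 m from the base axis. Payload 8.1 kg.
Tool frame: the origin (TCP) lies midway between the tips of the shut fingers; the grasp point (between the pads) lies 19 mm behind it; z points along the fingers, y is the line along which they close (so a half turn about z gives the same grasp; the last joint's range is limited). The gripper opens to 92 mm and grips with 3 to 60 N. Pads are 19 mm wide; open, the fingers measure 130 mm over their backs; the gripper's body (75 mm by 190 mm) begins 47 mm behind the grasp point.
Start: joints at [1.163, 0.434, 0.025, 1.573, -0.012, 1.134, -0.075], TCP at [0.188, -0.596, 0.227] pointing down, gripper open.
Joint ranges: [-2.62, 2.62], [-0.44, 2.09], [-1.27, 1.32], [0.08, 2.57], [-1.32, 4.46], [0.12, 2], [-2.74, 2.74]. Speed limits (rad/s): [2.22, 2.22, 3.01, 3.01, 3.14, 3.14, 3.14].

## Interface

Orientations are given as a rotation vector (axis times angle).
In Python, from cell import arm gives the robot as it stands.
- The arm moves only by the tool move_arm, never from a script. Its argument "motion" is a list of rows, each an object of numbers: "tx", "ty", "tz": the shift along the tool's x, y, z normalised to -1 to 1, where 1 is 1000 mm; "twist": the turn about the tool's z normalised to -1 to 1, where 1 is pi/2 rad. In form: [{"tx": .., "ty": .., "tz": .., "twist": ..}, ...]. A call has 1 to 12 rows; each row shifts and turns the commanded pose from where the row before left it, along the tool's axes as they then stand; what a row does not reach is not made up. A row lasts 1/10 s, in which the tool goes at most 50 mm and 8.59 degrees, less where a joint would pass 70% of its speed; a pose out of reach is approached as far as the arm can. A call with a number of a shift or a turn outside -1 to 1 is refused whole. A call with a gripper value outside its range is refused whole. "gripper" is the gripper's target within -1 to 1 (shut at 1, half-way at 0, fully open at -1), set as the call begins (left out, the last holds). The fingers move at their own pace and stop on an object; "squeeze" is the grip in N (left out, the last holds). Time passes only in rows, so rows that do not move let the fingers close. It gives the time, the measured TCP pose, the force, the opening and the grip force at its end, in the units of the state.
- arm.observe(): the state, without advancing time (a new reading comes with each control period).
- arm.get_image(name): name is "scene" or "top" or "wrist"; returns the picture (400x640x3 uint8, red, green, blue); there is no depth.
- arm.calibration(name): a dict with "K" (3x3 intrinsics, pixels), "T" (4x4, takes a point from camera to world coordinates). Camera axes: x right, y down, z forward; pixel columns grow to the right and rows downward; lengths in m; the calibration is good to about 2 mm. A picture is of the moment at which its call begins: read the wrist's pose just before it. calibration takes no time and is no camera call; for the wrist camera it gives the pose at the moment of the call.
- arm.sign_off(): hands the job in; it is judged then, once.
Trained networks look in the newest picture that a camera, given by its name, has taken for a name from the list of things; names that differ only in an ending like _2 or _b are one class to them, and where a whole thing is asked for, a point or a joint stands for the part that bears it (a point fixed in the world has none). Each returns a list of dicts, best first, with "conf" (0 to 1); they miss things now and then, are a little off and sometimes report something else, mostly with a low value. They report only what shows in the picture. A call takes as long as a camera call. They do not tell look-alikes from the thing itself.
- arm.look_for(camera, query): "point" ([column, row] as shares, 0 to 1, of the picture: columns of its width, rows of its height, amid what is visible of it).
- arm.regions_of(camera, query): "region" (400x640 bool, what is visible of it) and "point" ([column, row] as shares, 0 to 1, of the picture: columns of its width, rows of its height, amid what is visible of it).
- arm.place_of(camera, query): "point" ([column, row] as shares, 0 to 1, of the picture: columns of its width, rows of its height: a listed point, or the origin of a listed thing).
The state is a dict: "clock": time; "joints": joint angles; "dq": joint speeds; "joint_efforts": joint torques, N m; "position": TCP position; "ee_rot": TCP orientation; "force": force on the tool from outside, world axes, zero at the start; "ft_torque": the same for the moment, N m; "width": opening from 0.0 (shut) to 1.0 (fully open); "gripper_force": force on a finger pad.
Only numpy, scipy, OpenCV 4.12 (cv2) and the standard library are available. Lean on these libraries where they do the work, as an engineer would, in place of code of your own. Each camera call takes 0.05 s, during which the arm holds its last target. There are 200 camera calls.

## Working session

There is one attempt and no reset: what is moved stays moved. The work goes in short steps, Python scripts to look and compute and a tool call to move; the robot and the scene stay as the last step left them, time stands still between calls to the robot, and variables do not carry over. Pictures are saved under pics/ and viewed, at most 10 in all, crops included, and the job is handed in when it is done.

Besides the shell and the picture viewer there is one more tool, called after "Emit:" as name(argument=value, ...), one argument or row to a line, values as JSON. move_arm: Moves the arm, as the interface text tells. Scaled input: -1 to 1 covers 1000 mm each way for a shift and pi/2 rad each way for a turn. Its arguments: {"type":"object","properties":{"motion":{"type":"array","items":{"type":"object","properties":{"tx":{"type":"number"},"ty":{"type":"number"},"tz":{"type":"number"},"twist":{"type":"number"}}}},"gripper":{"type":"number"},"squeeze":{"type":"number"}},"required":["motion"]}

```bash
mkdir -p pics; ls; python3 - <<'E'
from cell import arm
import cv2, numpy as np
s=arm.observe(); print({k:np.round(v,3).tolist() for k,v in s.items()})
for c in ("scene","top"):
    im=arm.get_image(c); cv2.imwrite(f"pics/{c}0.png",im[:,:,::-1])
    print(c,np.round(arm.calibration(c)["T"],3).tolist(),np.round(arm.calibration(c)["K"],1).tolist())
    for q in ("nut_red_mid","cap_red","bleed_red","nut_blue_mid"):
        print(q,[(round(d["conf"],2),np.round(np.array(d["point"])*[640,400],1).tolist()) for d in arm.place_of(c,q)])
a=cv2.imread("pics/scene0.png");b=cv2.imread("pics/top0.png")
cv2.imwrite("pics/both0.png",cv2.resize(np.vstack([a,b]),(480*1,600)))
E
```

```text
pics
{'clock': 0.0, 'joints': [1.163, 0.435, 0.025, 1.574, -0.012, 1.134, -0.075], 'dq': [-0.0, 0.001, -0.001, 0.0, -0.002, 0.0, 0.0], 'joint_efforts': [-0.0, -66.785, 0.985, -31.445, -0.061, 0.043, 0.0], 'position': [0.187, -0.596, 0.226], 'ee_rot': [-3.104, -0.477, 0.001], 'force': [0.335, 0.152, 0.626], 'ft_torque': [0.004, -0.006, 0.008], 'gripper_force': 0.0, 'width': 0.999}
scene [[-0.054, 0.579, -0.814, 1.358], [0.999, 0.037, -0.04, 0.033], [0.007, -0.815, -0.58, 0.715], [0.0, 0.0, 0.0, 1.0]] [[424.6, 0.0, 320.8], [0.0, 424.6, 201.8], [0.0, 0.0, 1.0]]
nut_red_mid [(0.7, [385.6, 227.3]), (0.69, [430.0, 135.8])]
cap_red [(0.53, [388.3, 208.4])]
bleed_red [(0.74, [427.4, 189.8])]
nut_blue_mid [(0.54, [239.9, 206.1]), (0.21, [318.7, 320.0])]
top [[-0.071, -0.976, 0.208, 0.328], [-0.997, 0.068, -0.021, 0.004], [0.006, -0.209, -0.978, 1.184], [0.0, 0.0, 0.0, 1.0]] [[366.1, 0.0, 323.5], [0.0, 366.1, 193.5], [0.0, 0.0, 1.0]]
nut_red_mid [(0.62, [219.5, 318.2]), (0.61, [264.3, 154.7])]
cap_red [(0.7, [330.0, 239.6]), (0.6, [213.7, 323.8]), (0.45, [266.3, 154.0])]
bleed_red [(0.61, [229.4, 299.4]), (0.47, [430.3, 230.1])]
nut_blue_mid [(0.69, [375.5, 160.2])]
```

View pics/scene0.png

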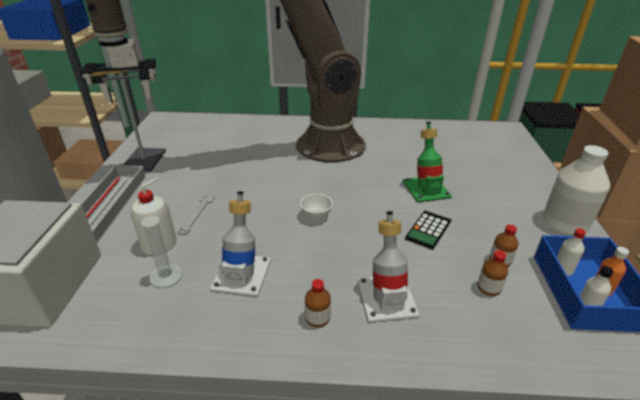

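View pics/top0.png

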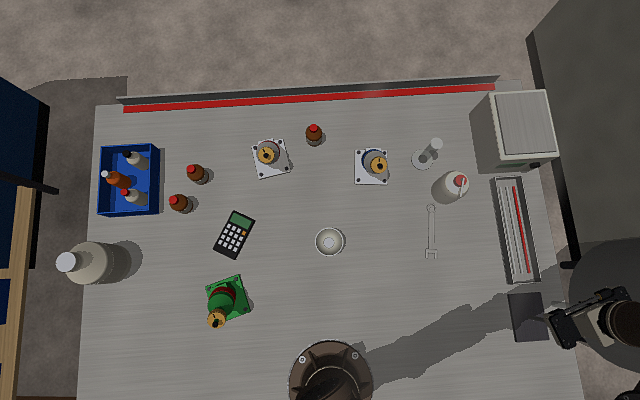

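Candidates: the scene (388,228) grey cylinder with a red band, which is top (268,153); and scene (430,136), a green cylinder with a red band, which is top (216,318). The grey one fits, because the green one is excluded by the task. The blue-banded cylinder is at scene (240,206) and top (376,162). I'll confirm in a crop and triangulate.

```bash
cat > h.py <<'E'
from cell import arm
import cv2, numpy as np
from scipy.spatial.transform import Rotation as R
def ray(cal,p):
    K,T=np.array(cal["K"]),np.array(cal["T"]); d=T[:3,:3]@np.linalg.solve(K,[p[0],p[1],1.]); return T[:3,3],d/np.linalg.norm(d)
def tri(obs):
    A=np.zeros((3,3));b=np.zeros(3)
    for cal,p in obs:
        o,d=ray(cal,p);M=np.eye(3)-np.outer(d,d);A+=M;b+=M@o
    X=np.linalg.solve(A,b); return X,[round(float(np.linalg.norm((np.eye(3)-np.outer(d,d))@(X-o)))*1e3,1) for o,d in (ray(*q) for q in obs)]
def proj(cal,X):
    K,T=np.array(cal["K"]),np.array(cal["T"]); c=T[:3,:3].T@(np.asarray(X)-T[:3,3]); return (K@c/c[2])[:2]
E
python3 - <<'E'
from h import *
s,t=arm.calibration("scene"),arm.calibration("top")
for n,a,b in (("nut",(388,230),(267.5,153)),("nutnet",(385.6,227.3),(264.3,154.7)),("cap",(389,213),(265.5,155)),("capnet",(388.3,208.4),(266.3,154))):
    X,e=tri([(s,a),(t,b)]);print(n,X.round(4),e)
# plate
for c,q in (("scene",(388,300)),("top",(271,158))):
    o,d=ray(arm.calibration(c),q);print((o+d*(0.012-o[2])/d[2]).round(3))
a=cv2.imread("pics/scene0.png")[195:325,340:440];b=cv2.imread("pics/top0.png")[125:190,240:305]
cv2.imwrite("pics/crop1.png",np.hstack([cv2.resize(a,(400,520),interpolation=2),cv2.resize(b,(390,520),interpolation=2)]))
E
```

```text
nut [0.6764 0.1376 0.1637] [1.0, 1.0]
nutnet [0.6703 0.1398 0.1665] [5.9, 5.9]
cap [0.66   0.1386 0.1951] [0.2, 0.2]
capnet [0.6592 0.1355 0.2059] [0.9, 0.9]
[0.728 0.15  0.012]
[0.71  0.145 0.012]
```

View pics/crop1.png

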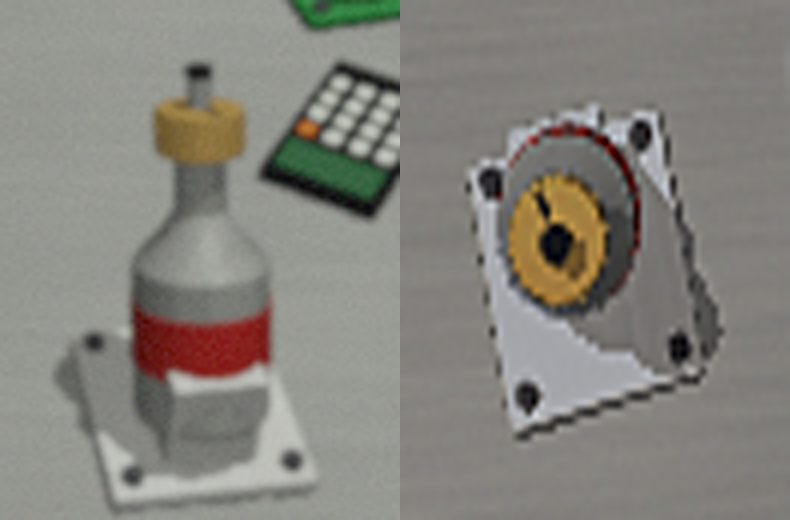

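The crop confirms it: grey cylinder, red band, brass nut at scene (390,228), with a black index mark on the nut's top face. Next I compute the approach.

```bash
python3 - <<'E'
from h import *
t=arm.calibration("top")
P=[]
for q in ((252.5,145.6),(282.5,139),(259.2,179.6),(292,172.8)):
    o,d=ray(t,q);P.append((o+d*(0.012-o[2])/d[2]));print(P[-1].round(3))
P=np.array(P);l=(P[2]+P[3]-P[0]-P[1])/2;w=(P[1]+P[3]-P[0]-P[2])/2
print("len",np.linalg.norm(l),np.linalg.norm(w),"lean dir",np.degrees(np.arctan2(l[1],l[0])),np.degrees(np.arctan2(w[1],w[0])),P.mean(0))
s=arm.observe();M=R.from_rotvec(s["ee_rot"]).as_matrix();print(M.round(3))
print("wrist",np.linalg.inv(np.vstack([np.c_[M,s["position"]],[0,0,0,1]]))@np.array(arm.calibration("wrist")["T"]))
d=M.T@(np.array([0.60,0.125,0.32])-s["position"]);print("delta tool mm",d*1e3)
E
```

```text
[0.758 0.206 0.012]
[0.774 0.104 0.012]
[0.638 0.187 0.012]
[0.654 0.078 0.012]
len 0.12186878664985033 0.10659723181499282 lean dir -169.5771545738744 -81.3309265117462 [0.70593135 0.14375905 0.012     ]
[[ 0.954  0.3   -0.   ]
 [ 0.3   -0.954  0.   ]
 [-0.    -0.    -1.   ]]
wrist [[-6.20764105e-04 -9.67189255e-01 -2.54056215e-01  6.68699046e-02]
 [ 9.99999806e-01 -6.14205290e-04 -1.05139047e-04  8.14920012e-06]
 [-5.43533148e-05 -2.54056230e-01  9.67189448e-01 -1.58813246e-01]
 [ 0.00000000e+00  0.00000000e+00  0.00000000e+00  1.00000000e+00]]
delta tool mm [ 609.83444186 -564.24343937  -93.28262909]
```

Emit:
move_arm(
  motion=[
    {"tz": -0.047},
    {"tz": -0.047},
    {"tx": 0.034, "ty": -0.0313},
    {"tx": 0.034, "ty": -0.0313},
    {"tx": 0.034, "ty": -0.0313},
    {"tx": 0.034, "ty": -0.0313},
    {"tx": 0.034, "ty": -0.0313},
    {"tx": 0.034, "ty": -0.0313},
    {"tx": 0.034, "ty": -0.0313},
    {"tx": 0.034, "ty": -0.0313},
    {"tx": 0.034, "ty": -0.0313},
    {"tx": 0.034, "ty": -0.0313},
  ],
)

```text
invalid input
```

Emit:
move_arm(
  motion=[
    {"tx": 0.034, "ty": -0.0313},
    {"tx": 0.034, "ty": -0.0313},
    {"tx": 0.034, "ty": -0.0313},
    {"tx": 0.034, "ty": -0.0313},
    {"tx": 0.034, "ty": -0.0313},
    {"tx": 0.034, "ty": -0.0313},
    {"tx": 0.034, "ty": -0.0313},
    {"tx": 0.034, "ty": -0.0313},
    {"twist": 0.042},
    {"twist": 0.042},
    {},
  ],
)

```text
invalid input
```

```bash
cat > look.py <<'E'
from h import *
import sys
n=sys.argv[1]
s=arm.observe();M=R.from_rotvec(s["ee_rot"]).as_matrix()
print(s["clock"],s["position"].round(4) if hasattr(s["position"],"round") else s["position"],"az",np.degrees(np.arctan2(M[1,0],M[0,0])),"j",np.round(s["joints"],2))
w=arm.calibration("wrist");cv2.imwrite(f"pics/{n}.png",arm.get_image("wrist")[:,:,::-1])
np.savez(f"pics/{n}.npz",K=w["K"],T=w["T"])
for q in ("nut_red_mid","cap_red"):
    print(q,[(round(d["conf"],2),np.round(np.array(d["point"])*[640,400],1).tolist()) for d in arm.place_of("wrist",q)])
for X in ((.676,.1376,.1637),(.660,.136,.197)): print(proj(w,X).round(1))
E
python3 look.py w1
```

```text
0.5 [ 0.1875 -0.5962  0.2267] az 17.457478353151572 j [ 1.16  0.43  0.03  1.57 -0.01  1.13 -0.08]
nut_red_mid []
cap_red []
[-2927.1 -3644.3]
[-6114.4 -7095. ]
```

View pics/w1.png

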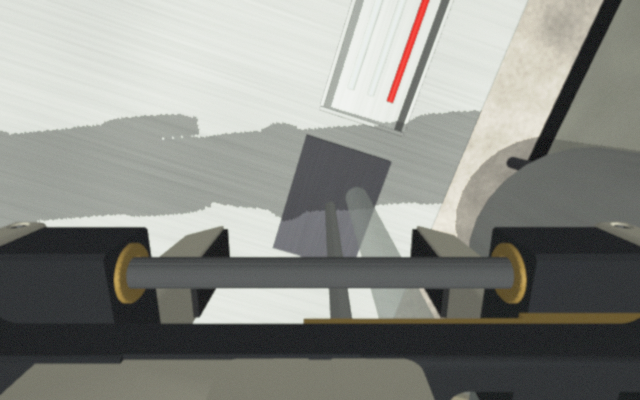

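The wrist picture shows only the start pose, with no valve in view, because both moves were refused. Probably every key is required in each row.

Emit:
move_arm(
  motion=[
    {"tx": 0, "ty": 0, "tz": -0.047, "twist": 0},
    {"tx": 0, "ty": 0, "tz": -0.047, "twist": 0},
    {"tx": 0.034, "ty": -0.0313, "tz": 0, "twist": 0},
    {"tx": 0.034, "ty": -0.0313, "tz": 0, "twist": 0},
    {"tx": 0.034, "ty": -0.0313, "tz": 0, "twist": 0},
    {"tx": 0.034, "ty": -0.0313, "tz": 0, "twist": 0},
    {"tx": 0.034, "ty": -0.0313, "tz": 0, "twist": 0},
    {"tx": 0.034, "ty": -0.0313, "tz": 0, "twist": 0},
    {"tx": 0.034, "ty": -0.0313, "tz": 0, "twist": 0},
    {"tx": 0.034, "ty": -0.0313, "tz": 0, "twist": 0},
    {"tx": 0.034, "ty": -0.0313, "tz": 0, "twist": 0},
    {"tx": 0.034, "ty": -0.0313, "tz": 0, "twist": 0},
  ],
)

```text
clock: 1.85
position: [0.4185, -0.1939, 0.3211]
ee_rot: [3.105, 0.476, 0.001]
force: [1.0, 0.3, -0.3]
width: 1.001
gripper_force: 0.0
```

Emit:
move_arm(
  motion=[
    {"tx": 0.034, "ty": -0.0313, "tz": 0, "twist": 0},
    {"tx": 0.034, "ty": -0.0313, "tz": 0, "twist": 0},
    {"tx": 0.034, "ty": -0.0313, "tz": 0, "twist": 0},
    {"tx": 0.034, "ty": -0.0313, "tz": 0, "twist": 0},
    {"tx": 0.034, "ty": -0.0313, "tz": 0, "twist": 0},
    {"tx": 0.034, "ty": -0.0313, "tz": 0, "twist": 0},
    {"tx": 0.034, "ty": -0.0313, "tz": 0, "twist": 0},
    {"tx": 0.034, "ty": -0.0313, "tz": 0, "twist": 0},
    {"tx": 0, "ty": 0, "tz": 0, "twist": 0.083},
    {"tx": 0, "ty": 0, "tz": 0, "twist": 0},
  ],
)

```text
clock: 2.85
position: [0.6024, 0.1263, 0.3201]
ee_rot: [-3.129, -0.274, 0.001]
force: [0.5, -0.7, -0.1]
width: 0.999
gripper_force: 0.0
```

```bash
python3 look.py w2
```

```text
2.85 [0.6024 0.1263 0.3201] az 9.992701535270177 j [ 0.    0.4  -0.43  1.42  0.17  1.35 -1.84]
nut_red_mid [(0.73, [313.2, 120.3]), (0.72, [313.3, 105.3])]
cap_red [(0.64, [313.7, 121.3])]
[321.3  98. ]
[320.  117.4]
```

View pics/w2.png

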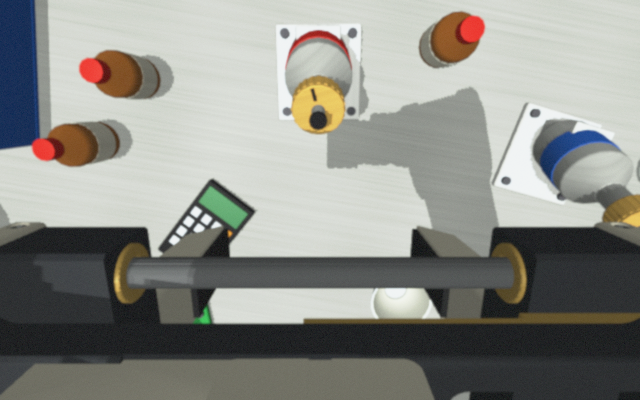

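The wrist view shows the red-banded cylinder square to the image, so the lean azimuth is about −170°. The cap is at (318,120) and the nut at (318,104). The blue one is well to the right, at about (620,200).

```bash
python3 - <<'E'
from h import *
from scipy.optimize import least_squares
s,t=arm.calibration("scene"),arm.calibration("top");w=dict(np.load("pics/w2.npz"))
a=np.radians(-170);ax=np.array([np.sin(.4)*np.cos(a),np.sin(.4)*np.sin(a),np.cos(.4)])
cap=[(s,(389.75,212.5),1),(t,(266,155.4),1),(w,(318,120),1)]
nut=[(s,(390,227.8),1),(t,(267,153.5),.5),(w,(318.2,104),.5)]
f=lambda p:np.concatenate([(proj(c,p)-q)*k for c,q,k in cap]+[(proj(c,p-.0335*ax)-q)*k for c,q,k in nut])
r=least_squares(f,[.66,.138,.197]);print(r.x.round(4),(r.x-.0335*ax).round(4),r.fun.round(1))
print("cap alone",tri([q[:2] for q in cap]))
st=arm.observe();M=R.from_rotvec(st["ee_rot"]).as_matrix();n=r.x-.0335*ax
print("to grasp",(M.T@(n-(st["position"]+M@[0,0,-.019])))*1e3)
E
```

```text
[0.6578 0.1379 0.1959] [0.6707 0.1402 0.165 ] [-1.2 -0.5 -0.3  0.2 -0.7 -0.4 -1.4  0.  -0.4  0.6 -0.3 -0.2]
cap alone (array([0.65830318, 0.13822583, 0.19538467]), [2.2, 1.3, 1.1])
to grasp [ 70.27470625  -4.43310558 174.86705838]
```

Emit:
move_arm(
  gripper=-0.45,
  squeeze=15,
  motion=[
    {"tx": 0.035, "ty": -0.0022, "tz": 0, "twist": 0},
    {"tx": 0.035, "ty": -0.0022, "tz": 0, "twist": 0},
    {"tx": 0, "ty": 0, "tz": 0.03, "twist": 0.089},
    {"tx": 0, "ty": 0, "tz": 0.02, "twist": 0.089},
    {"tx": 0, "ty": 0, "tz": 0, "twist": 0.089},
    {"tx": 0, "ty": 0, "tz": 0, "twist": 0.089},
    {"tx": 0, "ty": 0, "tz": 0, "twist": 0.089},
    {"tx": 0, "ty": 0, "tz": 0, "twist": 0},
  ],
)

```text
clock: 3.8
position: [0.6705, 0.1398, 0.2712]
ee_rot: [3.033, -0.818, 0.001]
force: [0.1, -0.4, 0.2]
width: 0.728
gripper_force: 0.0
```

```bash
cat > st.py <<'E'
from h import *
s=arm.observe();M=R.from_rotvec(s["ee_rot"]).as_matrix();p=np.array(s["position"])
n=np.array([.6707,.1402,.165]);g=p+M@[0,0,-.019]
print("j",np.round(s["joints"],2),"az",np.degrees(np.arctan2(M[1,0],M[0,0])).round(1),"to nut mm (tool)",(M.T@(n-g)*1e3).round(1),"tq",np.round(s["ft_torque"],2))
E
python3 st.py; python3 - <<'E'
from h import *
w=arm.calibration("wrist");cv2.imwrite("pics/w3.png",arm.get_image("wrist")[:,:,::-1])
print(proj(w,[.6578,.1379,.1959]),proj(w,[.6707,.1402,.165]))
E
```

```text
j [-0.13  0.53 -0.26  1.32  0.13  1.31 -2.49] az -30.2 to nut mm (tool) [-1.000e-01 -5.000e-01  1.252e+02] tq [0.05 0.04 0.04]
[329.41459095 216.03004217] [318.01887184 192.46530852]
```

View pics/w3.png

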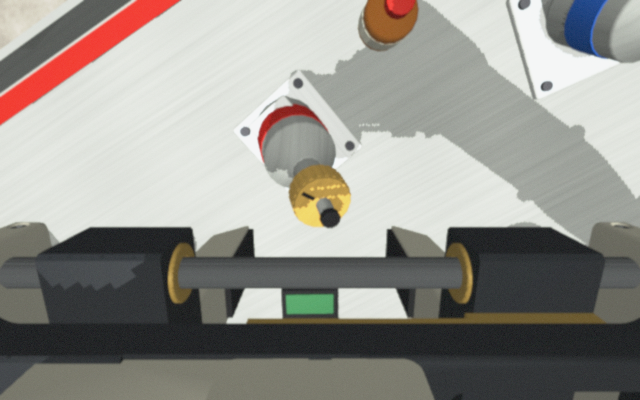

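The cap is at (329,216), exactly where the model predicts, so I descend and grip.

Emit:
move_arm(
  motion=[
    {"tx": 0, "ty": 0, "tz": 0.045, "twist": 0},
    {"tx": 0, "ty": 0, "tz": 0.03, "twist": 0},
    {"tx": 0, "ty": 0, "tz": 0.025, "twist": 0},
    {"tx": 0, "ty": 0, "tz": 0.023, "twist": 0},
    {"tx": 0, "ty": 0, "tz": 0, "twist": 0},
  ],
)

```text
clock: 4.35
position: [0.6684, 0.1398, 0.1444]
ee_rot: [3.033, -0.808, -0.008]
force: [-0.2, -0.6, 0.4]
width: 0.724
gripper_force: 0.0
```

Emit:
move_arm(
  gripper=0.3,
  squeeze=20,
  motion=[
    {"tx": 0, "ty": 0, "tz": 0, "twist": 0},
    {"tx": 0, "ty": 0, "tz": 0, "twist": 0},
    {"tx": 0, "ty": 0, "tz": 0, "twist": 0},
    {"tx": 0, "ty": 0, "tz": 0, "twist": 0},
  ],
)

```text
clock: 4.75
position: [0.671, 0.1405, 0.1493]
ee_rot: [3.034, -0.815, 0.003]
force: [-2.7, -3.5, 6.9]
width: 0.523
gripper_force: 20.0
```

```bash
python3 st.py
```

```text
j [-0.13  0.61 -0.25  1.48  0.17  1.07 -2.51] az -30.1 to nut mm (tool) [-0.1  0.4  3.3] tq [-0.65  0.55  0.06]
```

Emit:
move_arm(
  motion=[
    {"tx": 0, "ty": 0, "tz": 0, "twist": -0.08},
    {"tx": 0, "ty": 0, "tz": -0.0005, "twist": -0.089},
    {"tx": 0, "ty": 0, "tz": 0, "twist": -0.089},
    {"tx": 0, "ty": 0, "tz": -0.0005, "twist": -0.089},
    {"tx": 0, "ty": 0, "tz": 0, "twist": -0.089},
  ],
)

```text
clock: 5.25
position: [0.6712, 0.1404, 0.1496]
ee_rot: [3.13, 0.259, 0.002]
force: [0.5, -4.6, 1.8]
width: 0.498
gripper_force: 20.0
```

```bash
python3 st.py
```

```text
j [-0.03  0.64 -0.42  1.47  0.28  1.09 -1.91] az 9.5 to nut mm (tool) [-0.5  0.2  3.6] tq [-1.04  0.07 -0.19]
```

Emit:
move_arm(
  motion=[
    {"tx": 0, "ty": 0, "tz": -0.0005, "twist": -0.089},
    {"tx": 0, "ty": 0, "tz": 0, "twist": -0.089},
    {"tx": 0, "ty": 0, "tz": -0.0005, "twist": -0.089},
    {"tx": 0, "ty": 0, "tz": 0, "twist": -0.089},
    {"tx": 0, "ty": 0, "tz": -0.0005, "twist": -0.089},
    {"tx": 0, "ty": 0, "tz": 0, "twist": 0},
  ],
)

```text
clock: 5.85
position: [0.671, 0.1411, 0.1508]
ee_rot: [2.855, 1.311, 0.002]
force: [-0.9, -0.5, 1.2]
width: 0.52
gripper_force: 20.0
```

```bash
python3 st.py; python3 - <<'E'
from h import *
a=arm.get_image("scene")[200:245,365:415,::-1];b=arm.get_image("top")[135:175,245:290,::-1];w=arm.get_image("wrist")[:,:,::-1]
cv2.imwrite("pics/c4.png",np.vstack([np.hstack([cv2.resize(a,(400,300),interpolation=2),cv2.resize(b,(400,300),interpolation=2)])]+[cv2.resize(w,(800,300))]))
E
```

```text
j [ 0.07  0.67 -0.59  1.46  0.39  1.13 -1.3 ] az 49.3 to nut mm (tool) [-0.9  0.3  4.8] tq [-0.65 -0.49 -0.17]
```

View pics/c4.png

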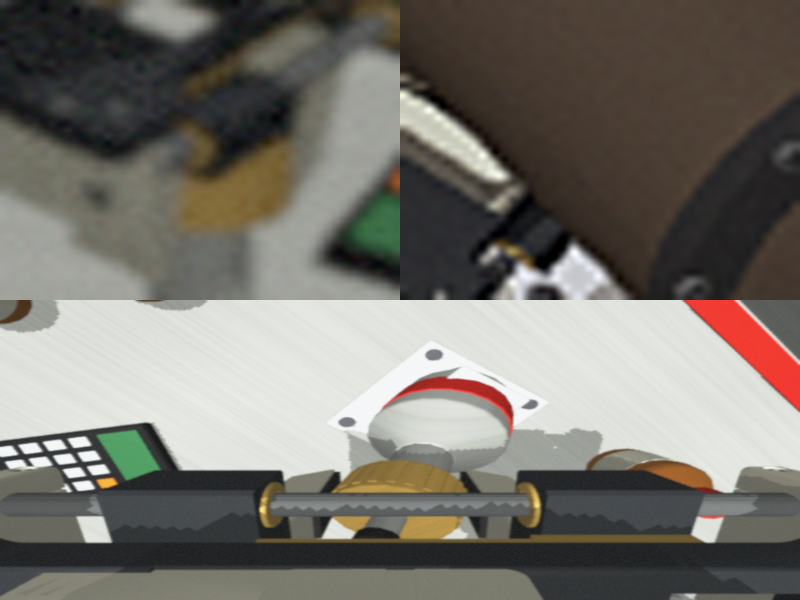

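The nut is gripped well at wrist (400,505), between the pads. Ratcheting continues.

Emit:
move_arm(
  gripper=-0.4,
  motion=[
    {"tx": 0, "ty": 0, "tz": 0, "twist": 0},
    {"tx": 0, "ty": 0, "tz": 0, "twist": 0},
    {"tx": 0, "ty": 0, "tz": 0, "twist": 0},
    {"tx": 0, "ty": 0, "tz": 0, "twist": 0.0945},
    {"tx": 0, "ty": 0, "tz": 0, "twist": 0.0945},
    {"tx": 0, "ty": 0, "tz": 0, "twist": 0.0945},
    {"tx": 0, "ty": 0, "tz": 0, "twist": 0.0945},
    {"tx": 0, "ty": 0, "tz": 0, "twist": 0.0945},
    {"tx": 0, "ty": 0, "tz": 0, "twist": 0.0945},
    {"tx": 0, "ty": 0, "tz": 0, "twist": 0.0945},
    {"tx": 0, "ty": 0, "tz": 0, "twist": 0.0945},
    {"tx": 0, "ty": 0, "tz": 0, "twist": 0.0945},
  ],
)

```text
clock: 7.2
position: [0.6704, 0.1416, 0.1502]
ee_rot: [-3.05, 0.752, 0.0]
force: [-0.2, 0.4, -0.2]
width: 0.699
gripper_force: 0.0
```

```bash
python3 st.py; python3 - <<'E'
from h import *
cv2.imwrite("pics/w5.png",arm.get_image("wrist")[:,:,::-1])
E
```

```text
j [-0.12  0.61 -0.27  1.48  0.17  1.07 -2.48] az -27.7 to nut mm (tool) [1.  1.1 4.2] tq [ 0.13  0.03 -0.09]
```

Emit:
move_arm(
  gripper=0.3,
  motion=[
    {"tx": 0, "ty": 0, "tz": 0, "twist": 0},
    {"tx": 0, "ty": 0, "tz": 0, "twist": 0},
    {"tx": 0, "ty": 0, "tz": 0, "twist": 0},
    {"tx": 0, "ty": 0, "tz": 0, "twist": 0},
  ],
)

```text
clock: 7.65
position: [0.6699, 0.1404, 0.1501]
ee_rot: [3.052, -0.74, -0.002]
force: [-3.4, -4.3, 2.8]
width: 0.525
gripper_force: 20.0
```

Emit:
move_arm(
  motion=[
    {"tx": 0, "ty": 0, "tz": 0, "twist": -0.08},
    {"tx": 0, "ty": 0, "tz": -0.0005, "twist": -0.09},
    {"tx": 0, "ty": 0, "tz": 0, "twist": -0.09},
    {"tx": 0, "ty": 0, "tz": -0.0005, "twist": -0.09},
    {"tx": 0, "ty": 0, "tz": 0, "twist": -0.09},
    {"tx": 0, "ty": 0, "tz": -0.0005, "twist": -0.09},
    {"tx": 0, "ty": 0, "tz": 0, "twist": -0.09},
    {"tx": 0, "ty": 0, "tz": -0.0005, "twist": -0.09},
    {"tx": 0, "ty": 0, "tz": 0, "twist": -0.09},
    {"tx": 0, "ty": 0, "tz": -0.0005, "twist": -0.09},
    {"tx": 0, "ty": 0, "tz": 0, "twist": 0},
  ],
)

```text
clock: 8.75
position: [0.6702, 0.1411, 0.1524]
ee_rot: [-2.811, -1.4, 0.001]
force: [-3.2, -0.3, -0.6]
width: 0.524
gripper_force: 20.0
```

```bash
python3 st.py
```

```text
j [ 0.08  0.67 -0.61  1.46  0.4   1.14 -1.24] az 53.0 to nut mm (tool) [-0.4  0.9  6.4] tq [-0.6   0.04 -0.13]
```

Next is the third stroke.

Emit:
move_arm(
  gripper=-0.4,
  motion=[
    {"tx": 0, "ty": 0, "tz": 0, "twist": 0},
    {"tx": 0, "ty": 0, "tz": 0, "twist": 0},
    {"tx": 0, "ty": 0, "tz": 0, "twist": 0},
    {"tx": 0, "ty": 0, "tz": 0, "twist": 0.095},
    {"tx": 0, "ty": 0, "tz": 0, "twist": 0.095},
    {"tx": 0, "ty": 0, "tz": 0, "twist": 0.095},
    {"tx": 0, "ty": 0, "tz": 0, "twist": 0.095},
    {"tx": 0, "ty": 0, "tz": 0, "twist": 0.095},
    {"tx": 0, "ty": 0, "tz": 0, "twist": 0.095},
    {"tx": 0, "ty": 0, "tz": 0, "twist": 0.095},
    {"tx": 0, "ty": 0, "tz": 0, "twist": 0.095},
    {"tx": 0, "ty": 0, "tz": 0, "twist": 0.095},
  ],
)

```text
clock: 9.95
position: [0.6709, 0.1416, 0.1531]
ee_rot: [-3.069, 0.669, -0.002]
force: [0.0, -0.0, 0.5]
width: 0.697
gripper_force: 0.0
```

Emit:
move_arm(
  gripper=0.3,
  motion=[
    {"tx": 0, "ty": 0, "tz": 0, "twist": 0},
    {"tx": 0, "ty": 0, "tz": 0, "twist": 0},
    {"tx": 0, "ty": 0, "tz": 0, "twist": 0},
    {"tx": 0, "ty": 0, "tz": 0, "twist": 0},
  ],
)

```text
clock: 10.35
position: [0.67, 0.1398, 0.1527]
ee_rot: [3.071, -0.654, -0.001]
force: [-3.7, -3.3, 3.9]
width: 0.521
gripper_force: 20.0
```

Emit:
move_arm(
  motion=[
    {"tx": 0, "ty": 0, "tz": 0, "twist": -0.08},
    {"tx": 0, "ty": 0, "tz": -0.0005, "twist": -0.09},
    {"tx": 0, "ty": 0, "tz": 0, "twist": -0.09},
    {"tx": 0, "ty": 0, "tz": -0.0005, "twist": -0.09},
    {"tx": 0, "ty": 0, "tz": 0, "twist": -0.09},
    {"tx": 0, "ty": 0, "tz": -0.0005, "twist": -0.09},
  ],
)

```text
clock: 10.95
position: [0.6703, 0.14, 0.1538]
ee_rot: [3.072, 0.652, -0.002]
force: [-1.5, 1.1, -2.2]
width: 0.503
gripper_force: 20.0
```

```bash
python3 st.py
```

```text
j [ 0.01  0.64 -0.49  1.46  0.32  1.11 -1.69] az 24.0 to nut mm (tool) [0.4 0.  7.8] tq [-0.4   0.01 -0.41]
```

Emit:
move_arm(
  motion=[
    {"tx": 0, "ty": 0, "tz": 0, "twist": -0.08},
    {"tx": 0, "ty": 0, "tz": 0, "twist": -0.09},
    {"tx": 0, "ty": 0, "tz": 0, "twist": -0.09},
  ],
)

```text
clock: 11.25
position: [0.6703, 0.1418, 0.154]
ee_rot: [-2.876, -1.262, -0.0]
force: [0.4, 5.8, -3.8]
width: 0.519
gripper_force: 20.0
```

```bash
python3 st.py
```

```text
j [ 0.06  0.66 -0.58  1.46  0.38  1.13 -1.33] az 47.4 to nut mm (tool) [-0.9  1.3  8. ] tq [ 0.87 -0.1  -0.56]
```

The torque rose to 0.56 N·m, so the nut is probably at its stop. I regrip and test from a fresh angle.

Emit:
move_arm(
  gripper=-0.4,
  motion=[
    {"tx": 0, "ty": 0, "tz": 0, "twist": 0},
    {"tx": 0, "ty": 0, "tz": 0, "twist": 0},
    {"tx": 0, "ty": 0, "tz": 0, "twist": 0},
    {"tx": 0, "ty": 0, "tz": 0, "twist": 0.09},
    {"tx": 0, "ty": 0, "tz": 0, "twist": 0.09},
    {"tx": 0, "ty": 0, "tz": 0, "twist": 0.09},
    {"tx": 0, "ty": 0, "tz": 0, "twist": 0.09},
    {"tx": 0, "ty": 0, "tz": 0, "twist": 0.09},
    {"tx": 0, "ty": 0, "tz": 0, "twist": 0.09},
  ],
)

```text
clock: 12.15
position: [0.6707, 0.1412, 0.1545]
ee_rot: [3.141, -0.057, 0.001]
force: [0.2, -0.1, -0.1]
width: 0.697
gripper_force: 0.0
```

Emit:
move_arm(
  gripper=0.3,
  motion=[
    {"tx": 0, "ty": 0, "tz": 0, "twist": 0},
    {"tx": 0, "ty": 0, "tz": 0, "twist": 0},
    {"tx": 0, "ty": 0, "tz": 0, "twist": 0},
    {"tx": 0, "ty": 0, "tz": 0, "twist": 0},
  ],
)

```text
clock: 12.55
position: [0.6705, 0.1401, 0.1543]
ee_rot: [3.14, -0.044, -0.0]
force: [-2.2, -4.0, 3.2]
width: 0.499
gripper_force: 20.0
```

```bash
python3 st.py
```

```text
j [-0.05  0.62 -0.38  1.47  0.25  1.1  -2.08] az -1.6 to nut mm (tool) [ 0.1 -0.1  8.3] tq [-0.68  0.36  0.04]
```

Emit:
move_arm(
  motion=[
    {"tx": 0, "ty": 0, "tz": 0, "twist": -0.06},
    {"tx": 0, "ty": 0, "tz": 0, "twist": -0.06},
    {"tx": 0, "ty": 0, "tz": 0, "twist": 0},
  ],
)

```text
clock: 12.85
position: [0.67, 0.1403, 0.154]
ee_rot: [3.131, 0.253, -0.002]
force: [-3.6, -3.4, 2.9]
width: 0.494
gripper_force: 20.0
```

```bash
python3 st.py
```

```text
j [-0.03  0.63 -0.42  1.47  0.28  1.1  -1.91] az 9.2 to nut mm (tool) [0.7 0.2 8. ] tq [-0.52  0.67 -0.26]
```

Emit:
move_arm(
  motion=[
    {"tx": 0, "ty": 0, "tz": 0, "twist": -0.06},
    {"tx": 0, "ty": 0, "tz": 0, "twist": -0.06},
    {"tx": 0, "ty": 0, "tz": 0, "twist": -0.06},
    {"tx": 0, "ty": 0, "tz": 0, "twist": 0},
  ],
)

```text
clock: 13.25
position: [0.6713, 0.1412, 0.1543]
ee_rot: [-3.065, -0.688, -0.002]
force: [2.2, -0.9, -0.3]
width: 0.504
gripper_force: 20.0
```

```bash
python3 st.py
```

```text
j [ 0.01  0.65 -0.49  1.46  0.32  1.11 -1.67] az 25.3 to nut mm (tool) [-0.9  0.6  8.3] tq [-0.37 -0.56 -0.55]
```

The torque is 0.55 N·m after a short turn, against 0.15 N·m while it was turning, so the stop is reached. I release, rise and look.

Emit:
move_arm(
  gripper=-0.5,
  motion=[
    {"tx": 0, "ty": 0, "tz": 0, "twist": 0},
    {"tx": 0, "ty": 0, "tz": 0, "twist": 0},
    {"tx": 0, "ty": 0, "tz": 0, "twist": 0},
    {"tx": 0, "ty": 0, "tz": -0.03, "twist": 0},
    {"tx": 0, "ty": 0, "tz": -0.045, "twist": 0},
    {"tx": 0, "ty": 0, "tz": -0.045, "twist": 0.085},
    {"tx": 0, "ty": 0, "tz": -0.045, "twist": 0.085},
    {"tx": -0.035, "ty": 0, "tz": 0, "twist": 0},
    {"tx": -0.035, "ty": 0, "tz": 0, "twist": 0},
    {"tx": 0, "ty": 0, "tz": 0, "twist": 0},
  ],
)

```text
clock: 14.25
position: [0.5977, 0.1293, 0.32]
ee_rot: [3.128, 0.276, -0.002]
force: [-0.1, 1.0, -0.6]
width: 0.75
gripper_force: 0.0
```

```bash
python3 look.py w6; python3 - <<'E'
from h import *
w=dict(np.load("pics/w6.npz"));a=np.radians(-170);ax=np.array([np.sin(.4)*np.cos(a),np.sin(.4)*np.sin(a),np.cos(.4)])
for d in (0,.015,.022): print(proj(w,np.array([.6578,.1379,.1959])-d*ax).round(1))
im=cv2.imread("pics/w6.png")[55:155,255:385];o=cv2.imread("pics/w2.png")[55:155,255:385];sc=arm.get_image("scene")[195:255,350:430,::-1]
z=lambda i:cv2.resize(i,(390,300),interpolation=2)
cv2.imwrite("pics/c6.png",np.vstack([np.hstack([z(o),z(im)]),np.hstack([z(cv2.imread("pics/scene0.png")[195:255,350:430]),z(sc)])]))
E
```

```text
14.25 [0.5977 0.1293 0.32  ] az 10.09629337937529 j [ 0.02  0.4  -0.48  1.43  0.19  1.36 -1.86]
nut_red_mid [(0.88, [320.2, 100.7])]
cap_red [(0.78, [323.4, 116.4])]
[325.5  93.2]
[324.7 112.2]
[321.9 114.5]
[321.8 107.1]
[321.7 103.9]
```

View pics/c6.png

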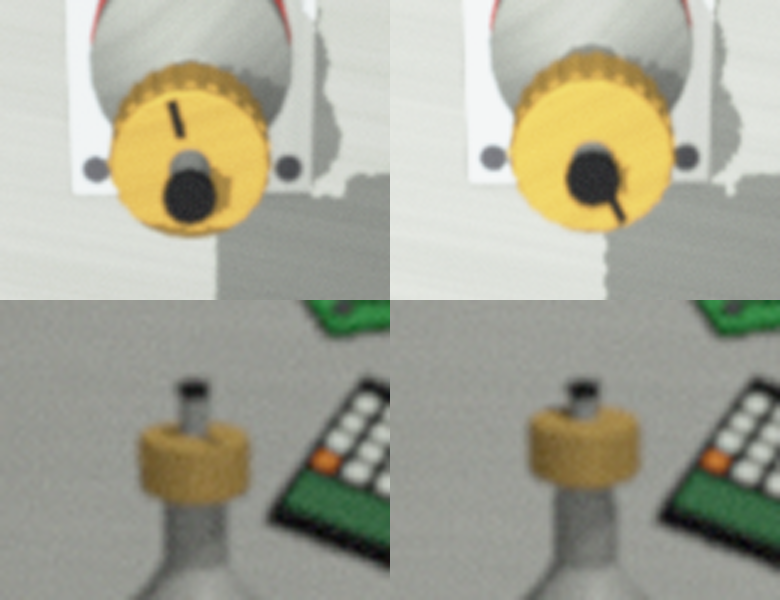

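The index mark went from about 17° to about 205° counter-clockwise, so the nut is at about 3.58 rad, its stop, with the cap gap visibly shorter. The cap at wrist (322,114) matches the model. Next I shut the fingers and hover just above the cap.

Emit:
move_arm(
  gripper=1,
  squeeze=10,
  motion=[
    {"tx": 0.0325, "ty": 0.001, "tz": 0, "twist": 0},
    {"tx": 0.0325, "ty": 0.001, "tz": 0, "twist": 0},
    {"tx": 0, "ty": 0, "tz": 0, "twist": 0},
    {"tx": 0, "ty": 0, "tz": 0, "twist": 0},
    {"tx": 0, "ty": 0, "tz": 0.04, "twist": 0},
    {"tx": 0, "ty": 0, "tz": 0.04, "twist": 0},
    {"tx": 0, "ty": 0, "tz": 0.02, "twist": 0},
    {"tx": 0, "ty": 0, "tz": 0.008, "twist": 0},
    {"tx": 0, "ty": 0, "tz": 0, "twist": 0},
    {"tx": 0, "ty": 0, "tz": 0, "twist": 0},
  ],
)

```text
clock: 15.45
position: [0.6665, 0.1389, 0.2129]
ee_rot: [-3.129, -0.275, -0.003]
force: [0.4, -0.0, 0.8]
width: 0.009
gripper_force: 0.0
```

```bash
cat > pr.py <<'E'
from h import *
s=arm.observe();M=R.from_rotvec(s["ee_rot"]).as_matrix()
print("tcp rel cap (tool axes, mm)",(M.T@(np.array(s["position"])-[.6578,.1379,.1959])*1e3).round(1),"F",np.round(s["force"],1),s["clock"],s["width"])
E
python3 pr.py
```

```text
tcp rel cap (tool axes, mm) [  8.8   0.5 -16.9] F [ 0.4 -0.   0.8] 15.45 0.00888919199727221
```

Emit:
move_arm(
  motion=[
    {"tx": -0.0045, "ty": -0.0005, "tz": 0.005, "twist": 0},
    {"tx": 0, "ty": 0, "tz": 0.005, "twist": 0},
    {"tx": 0, "ty": 0, "tz": 0.001, "twist": 0},
    {"tx": 0, "ty": 0, "tz": 0.001, "twist": 0},
    {"tx": 0, "ty": 0, "tz": 0, "twist": 0},
    {"tx": 0, "ty": 0, "tz": 0, "twist": 0},
  ],
)

```text
clock: 16.05
position: [0.6624, 0.1388, 0.2008]
ee_rot: [-3.129, -0.275, -0.005]
force: [0.5, -0.2, 7.0]
width: 0.004
gripper_force: 3.6
```

```bash
python3 pr.py
```

```text
tcp rel cap (tool axes, mm) [ 4.7 -0.1 -4.9] F [ 0.5 -0.2  7. ] 16.05 0.0036319136295756126
```

Emit:
move_arm(
  motion=[
    {"tx": 0.0004, "ty": 0, "tz": 0.001, "twist": 0},
    {"tx": 0.0004, "ty": 0, "tz": 0.001, "twist": 0},
    {"tx": 0, "ty": 0, "tz": 0, "twist": 0},
  ],
)

```text
clock: 16.35
position: [0.6632, 0.139, 0.1989]
ee_rot: [-3.129, -0.275, -0.005]
force: [-0.3, -0.0, 8.3]
width: 0.001
gripper_force: 4.4
```

```bash
python3 pr.py
```

```text
tcp rel cap (tool axes, mm) [ 5.5 -0.1 -3. ] F [-0.3 -0.   8.3] 16.35 0.0009257593009818327
```

Emit:
move_arm(
  motion=[
    {"tx": 0.0004, "ty": 0, "tz": 0.001, "twist": 0},
    {"tx": 0.0004, "ty": 0, "tz": 0.001, "twist": 0},
    {"tx": 0, "ty": 0, "tz": 0, "twist": 0},
  ],
)

```text
clock: 16.65
position: [0.6639, 0.1391, 0.1974]
ee_rot: [-3.129, -0.275, -0.005]
force: [-2.5, -0.1, 11.8]
width: 0.007
gripper_force: 5.9
```

```bash
python3 pr.py
```

```text
tcp rel cap (tool axes, mm) [ 6.2 -0.1 -1.5] F [-2.5 -0.1 11.8] 16.65 0.006729797314913927
```

Emit:
move_arm(
  motion=[
    {"tx": 0.0002, "ty": 0, "tz": 0.0007, "twist": 0},
    {"tx": 0.0002, "ty": 0, "tz": 0.0003, "twist": 0},
    {"tx": 0, "ty": 0, "tz": 0, "twist": 0},
  ],
)

```text
clock: 16.95
position: [0.6641, 0.1392, 0.1972]
ee_rot: [-3.129, -0.275, -0.005]
force: [-4.5, -1.4, 18.5]
width: -0.0
gripper_force: 8.6
```

```bash
python3 pr.py
```

```text
tcp rel cap (tool axes, mm) [ 6.4 -0.1 -1.3] F [-4.5 -1.4 18.5] 16.95 -0.00022243292377934783
```

Hard stop: the force rises to 18 N with almost no motion. I hold here.

Emit:
move_arm(
  motion=[
    {"tx": 0, "ty": 0, "tz": 0.0002, "twist": 0},
    {"tx": 0, "ty": 0, "tz": 0, "twist": 0},
    {"tx": 0, "ty": 0, "tz": 0, "twist": 0},
    {"tx": 0, "ty": 0, "tz": 0, "twist": 0},
    {"tx": 0, "ty": 0, "tz": 0, "twist": 0},
    {"tx": 0, "ty": 0, "tz": 0, "twist": 0},
    {"tx": 0, "ty": 0, "tz": 0, "twist": 0},
    {"tx": 0, "ty": 0, "tz": 0, "twist": 0},
    {"tx": 0, "ty": 0, "tz": 0, "twist": 0},
    {"tx": 0, "ty": 0, "tz": 0, "twist": 0},
    {"tx": 0, "ty": 0, "tz": 0, "twist": 0},
    {"tx": 0, "ty": 0, "tz": 0, "twist": 0},
  ],
)

```text
clock: 18.15
position: [0.6641, 0.1392, 0.1972]
ee_rot: [-3.129, -0.275, -0.006]
force: [-6.1, -0.7, 18.5]
width: 0.004
gripper_force: 9.1
```

```bash
python3 pr.py
```

```text
tcp rel cap (tool axes, mm) [ 6.4 -0.2 -1.3] F [-6.1 -0.7 18.5] 18.15 0.004431334341455716
```

Emit:
move_arm(
  motion=[
    {"tx": 0, "ty": 0, "tz": 0, "twist": 0},
    {"tx": 0, "ty": 0, "tz": 0, "twist": 0},
    {"tx": 0, "ty": 0, "tz": 0, "twist": 0},
    {"tx": -0.0012, "ty": 0, "tz": -0.003, "twist": 0},
    {"tx": -0.0012, "ty": 0, "tz": -0.003, "twist": 0},
    {"tx": -0.0012, "ty": 0, "tz": -0.003, "twist": 0},
    {"tx": 0, "ty": 0, "tz": -0.02, "twist": 0},
    {"tx": 0, "ty": 0, "tz": -0.04, "twist": 0},
    {"tx": 0, "ty": 0, "tz": -0.04, "twist": 0},
    {"tx": -0.03, "ty": 0, "tz": -0.015, "twist": 0},
    {"tx": -0.03, "ty": 0, "tz": 0, "twist": 0},
    {"tx": 0, "ty": 0, "tz": 0, "twist": 0},
  ],
)

```text
clock: 19.35
position: [0.598, 0.1274, 0.3193]
ee_rot: [3.129, 0.276, 0.0]
force: [-0.3, 0.3, 0.0]
width: 0.002
gripper_force: 0.0
```

```bash
python3 look.py w7; python3 - <<'E'
from h import *
w=dict(np.load("pics/w7.npz"));p=proj(w,[.6578,.1379,.1959]);print(p)
c,r=p.astype(int);im=cv2.imread("pics/w7.png")[max(r-60,0):r+40,c-65:c+65];sc=arm.get_image("scene")[195:255,350:430,::-1]
z=lambda i:cv2.resize(i,(390,300),interpolation=2)
cv2.imwrite("pics/c7.png",np.hstack([z(im),z(sc)]))
E
```

```text
19.35 [0.598  0.1274 0.3193] az 10.097815902115167 j [ 0.03  0.4  -0.48  1.43  0.19  1.35 -1.86]
nut_red_mid [(0.95, [318.2, 104.9])]
cap_red [(0.66, [318.5, 116.3])]
[323.4  93.4]
[322.3 112.4]
[319.55400041 114.69798917]
```

View pics/c7.png

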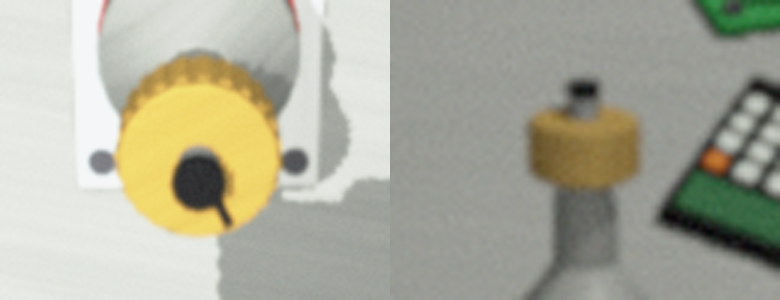

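The cap is back at wrist (319,115), where it was before the press, and the nut's mark hasn't moved. The nut stays raised and the arm is clear. Handing in.

```bash
python3 -c "
from cell import arm
print(arm.sign_off())"
```

```text
the job is handed in; nothing more can be done
None
```

The red-banded cylinder is bled: its nut is unscrewed to the upper stop, its pin was pressed to the hard stop at about 19 N and held for about 1.5 s, it sprang back out, and the job was handed in at about 19.5 s with the arm clear and nothing else touched.

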